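# Flip the lane marker of the filled jar

### The job

One of the three jars at the filling station has been filled: it stands mouth up with its lid on, while the empty ones stand upside down. Push that jar's flip marker right over its hinge, away from you, until it lies flat towards the jar with its other face up. Leave the other two markers as they are, and leave the jars and everything else standing where they are: nothing is to be picked up.

Things in the scene. Friction and masses are not known exactly. Their poses are not given: they have to be found in the camera images.
- station: fixed metal base plate, 6 mm thick, 420 mm along its y; origin on the table below the hinge line; the plate reaches 110 mm to -x and 220 mm to +x of it. Its x axis points from the robot across the hinges to the jars, y along the hinge line to the left, z up. Lanes left, middle, right lie at y = +130, 0, -130 mm. Partitions 30 mm tall part the jar spots.
- flag_left (a joint): left lane's flip marker: white plate 5 mm thick, 60 mm wide blade reaching 80 mm from a level hinge, and a tail in the same plane, 36 mm wide, 45 mm the other way. rad: 0 = blade level towards the robot, ring face up, tail towards the jar; pi/2 = blade up, tail down; pi = blade level towards the jar, disc face up. Hard stops at 0 and pi. Starts at 0 to 0.15. Pressing the tail down lifts the blade.
- pivot_left (a point): hinge axis of the left marker, mid-lane, 75 mm above the table; axes as the station's. Two posts, 16 mm thick in x, 79 mm tall, carry it, their inner faces 33 mm either side of mid-lane; under blade and tail is open space down to the plate. The hinge is stiff (0.05 N m of friction; marker 60 g), so the marker stays at any angle.
- tail_left (a point): middle of the end edge of the left marker's tail, on the face that is up at the start; 45 mm from the hinge axis; moves with the marker
- spot_left (a point): centre of the jar spot of the left lane on the base plate's top (6 mm above the table), 160 mm beyond the hinge axis; it is ringed by a dark line
- flag_middle (a joint): middle lane's flip marker: white plate 5 mm thick, 60 mm wide blade reaching 80 mm from a level hinge, and a tail in the same plane, 36 mm wide, 45 mm the other way. rad: 0 = blade level towards the robot, ring face up, tail towards the jar; pi/2 = blade up, tail down; pi = blade level towards the jar, disc face up. Hard stops at 0 and pi. Starts at 0 to 0.15. Pressing the tail down lifts the blade.
- pivot_middle (a point): hinge axis of the middle marker, mid-lane, 75 mm above the table; axes as the station's. Two posts, 16 mm thick in x, 79 mm tall, carry it, their inner faces 33 mm either side of mid-lane; under blade and tail is open space down to the plate. The hinge is stiff (0.05 N m of friction; marker 60 g), so the marker stays at any angle.
- tail_middle (a point): middle of the end edge of the middle marker's tail, on the face that is up at the start; 45 mm from the hinge axis; moves with the marker
- spot_middle (a point): centre of the jar spot of the middle lane on the base plate's top (6 mm above the table), 160 mm beyond the hinge axis; it is ringed by a dark line
- flag_right (a joint): right lane's flip marker: white plate 5 mm thick, 60 mm wide blade reaching 80 mm from a level hinge, and a tail in the same plane, 36 mm wide, 45 mm the other way. rad: 0 = blade level towards the robot, ring face up, tail towards the jar; pi/2 = blade up, tail down; pi = blade level towards the jar, disc face up. Hard stops at 0 and pi. Starts at 0 to 0.15. Pressing the tail down lifts the blade.
- pivot_right (a point): hinge axis of the right marker, mid-lane, 75 mm above the table; axes as the station's. Two posts, 16 mm thick in x, 79 mm tall, carry it, their inner faces 33 mm either side of mid-lane; under blade and tail is open space down to the plate. The hinge is stiff (0.05 N m of friction; marker 60 g), so the marker stays at any angle.
- tail_right (a point): middle of the end edge of the right marker's tail, on the face that is up at the start; 45 mm from the hinge axis; moves with the marker
- spot_right (a point): centre of the jar spot of the right lane on the base plate's top (6 mm above the table), 160 mm beyond the hinge axis; it is ringed by a dark line
- jar_full: the filled jar: glass, 68 mm across, standing mouth up on one of the three spots, packed with fruit and closed with a metal lid 60 mm across; 103 mm tall; origin at the centre of its underside, z up; loose
- jar_empty_a: empty glass jar, 68 mm across and 92 mm tall, standing upside down (narrow mouth below, flat bottom up) on a spot; origin at the centre of its underside, z up; loose
- jar_empty_b: empty glass jar, 68 mm across and 92 mm tall, standing upside down (narrow mouth below, flat bottom up) on a spot; origin at the centre of its underside, z up; loose
- lid_stack: two stacked metal lids, 58 mm across, 13.5 mm tall, lying on the station between two lanes; origin at centre of underside; loose
- bung: dark rubber bung, 48 mm across, 22 mm tall, standing on the station between two blades, robot's side of the hinges; origin at centre of underside; loose
- funnel: steel filling funnel, standing on its wide mouth, spout up, 104 mm across and 85 mm tall, on the table to the left; origin at centre of underside; loose
- tub: white plastic tub with lid, 120 mm across and 70 mm tall, on the table to the right; origin at centre of underside; loose
- spare_jar: upside-down empty jar like the others, 68 mm across, 92 mm tall, on the table far left; origin at centre of underside; loose
- brush: hand brush lying flat on the table at the near right; loose

How it is judged:
By the outcome, as a careful person would: the job done as asked, in the order asked, and still so for the second after the job is handed in, with the robot touching nothing.
It also fails if it takes over 45 s, if anything falls off the work surface, if the arm or the gripper's body presses on something with over 40 N, if the wrist force passes 120 N, or if a joint passes its speed limit or range.

### The arm

A 6-joint arm with a two-finger parallel gripper is mounted at the origin on the work surface. World frame = base frame: x ahead of the robot, y to its left, z up, the work surface at z = 0. Lengths are in m, angles in degrees, forces in N, time in s.
With the tool pointing down it reaches from about 0.4 to 0.825 m from the base axis. Payload 7 kg.
Tool frame: the origin (TCP) lies midway between the tips of the shut fingers; the grasp point (between the pads) lies 19 mm behind it; z points along the fingers, y is the direction in which the jaws open and shut (so a half turn about z gives the same grasp; the last joint's range is limited). The gripper opens to 88 mm and grips with 3 to 60 N. Pads are 19 mm wide; open, the fingers measure 130 mm over their backs; the gripper's body (78 mm by 193 mm) begins 47 mm behind the grasp point.
Start: joints at [-55.858, 20.546, 0.682, 0, -70.136, -16.507], TCP at [0.204, -0.643, 0.227] pointing down, gripper open.
Joint ranges: [-176.03, 176.03], [-82.01, 121.73], [-58.28, 71.71], [-173.87, 95.51], [-174.79, -0.11], [-173.66, 173.66]. Speed limits (degrees/s): [136.94, 136.94, 172.46, 180, 180, 180].

### API

Orientations are given as a 3x3 rotation matrix whose columns are the frame's x, y, z axes.
In Python, from rig import robot gives the robot as it stands. Calls block until the motion is done:
- robot.goto(position, orientation): joint-space move of the TCP to a pose.
- robot.servo_line(position, ori=None, speed=0.15): straight line of the TCP; ori=None keeps the orientation; speed is the mean speed in m/s.
- robot.movej(angles): joint-space move.
- robot.move_gripper(opening): opening from 0.0 (shut) to 1.0 (fully open); the grip force is fixed at half the most; returns when the fingers have stopped.
- robot.dwell(seconds).
- robot.ik(position, orientation): joint angles nearest the present ones, or None.
- robot.grab_frame(name): name is "scene" or "top" or "wrist"; returns (picture, depth): 480x640x3 uint8, red, green, blue; 480x640 float32, m along the optical axis (not along the pixel's ray), 0 where there is no reading.
- robot.camera_info(name): a dict with "vfov" (degrees; the focal length in pixels is half the picture's height over the tangent of half this angle, whatever the lens; pixels are square), "cx", "cy" (the principal point, pixels), "view" (4x4, takes a point from world to camera coordinates); the wrist camera has in their place "T_tool_cam" (4x4, takes a point from camera to tool coordinates, whose origin is the TCP and whose axes are the flange's). Camera axes: x right, y down, z forward; pixel columns grow to the right and rows downward; lengths in m; the calibration is good to about 2 mm. A picture is of the moment at which its call begins: read the wrist's pose just before it. camera_info takes no time and is no camera call.
A pose or a line that the arm cannot do raises robot.Unreachable and nothing moves.
- robot.job_done(): hands the job in, once; it reports no verdict.
Readings, each from a call of its own:
- robot.read_t(): time.
- robot.read_qpos(): joint angles.
- robot.read_qvel(): joint speeds.
- robot.read_effort(): joint torques, N m.
- robot.read_position(): TCP position.
- robot.read_tcp_rot(): TCP orientation.
- robot.read_force(): force on the tool from outside, world axes, zero at the start.
- robot.read_ft_torque(): the same for the moment, N m.
- robot.read_grip_width(): opening from 0.0 (shut) to 1.0 (fully open).
Only numpy, scipy, OpenCV 4.12 (cv2) and the standard library are available. Lean on these libraries where they do the work, as an engineer would, in place of code of your own. Each camera call takes 0.05 s, during which the arm holds its last target.

## Working session

There is one attempt and no reset: what is moved stays moved. The work goes in short steps, each a Python script; the robot and the scene stay as the last script left them, time stands still between calls to the robot, and variables do not carry over. Pictures are saved under pics/ and viewed, and the job is handed in when it is done.

```bash
mkdir -p pics; ls
python3 - <<'E'
from rig import robot
import cv2,numpy as np
for n in ("scene","top"):
    p,d=robot.grab_frame(n); cv2.imwrite(f"pics/{n}0.png",p[:,:,::-1]); np.savez(f"pics/{n}0.npz",p=p,d=d)
    i=robot.camera_info(n); print(n,i, (d>0).mean())
print(robot.read_t(),robot.read_tcp_rot())
E
```

```text
pics
scene {'vfov': 45.11502790351848, 'cx': 321.2668273480779, 'cy': 248.07278250336452, 'view': array([[ 0.23221937,  0.97260135,  0.01098989, -0.1305985 ],
       [ 0.58488179, -0.13060139, -0.80053517, -0.26223945],
       [-0.7771663 ,  0.19232756, -0.599185  ,  1.81786621],
       [ 0.        ,  0.        ,  0.        ,  1.        ]])} 0.9959049479166666
top {'vfov': 54.762683566425494, 'cx': 317.2956854597306, 'cy': 236.20542120570556, 'view': array([[-0.00257373, -0.99992484,  0.01198687,  0.01176775],
       [-0.9969847 ,  0.00163613, -0.07758116,  0.58305247],
       [ 0.07755572, -0.0121504 , -0.99691398,  1.14065395],
       [ 0.        ,  0.        ,  0.        ,  1.        ]])} 0.9961653645833334
0.1 [[-9.53031913e-01 -3.02869321e-01 -5.88580242e-04]
 [-3.02869861e-01  9.53030906e-01  1.39280763e-03]
 [ 1.39096460e-04  1.50565334e-03 -9.99998857e-01]]
```

View pics/scene0.png

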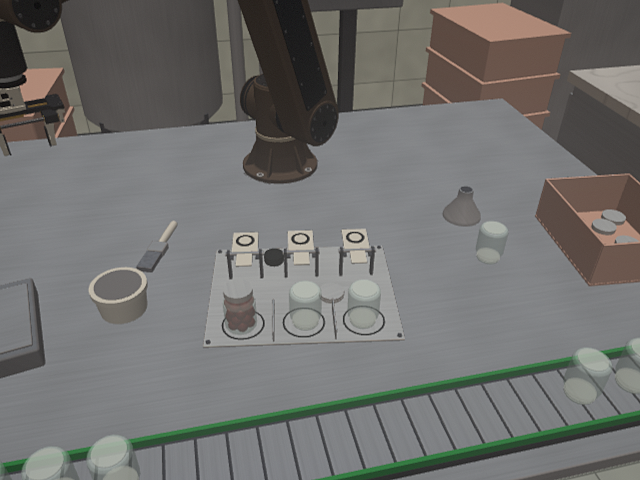

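View pics/top0.png

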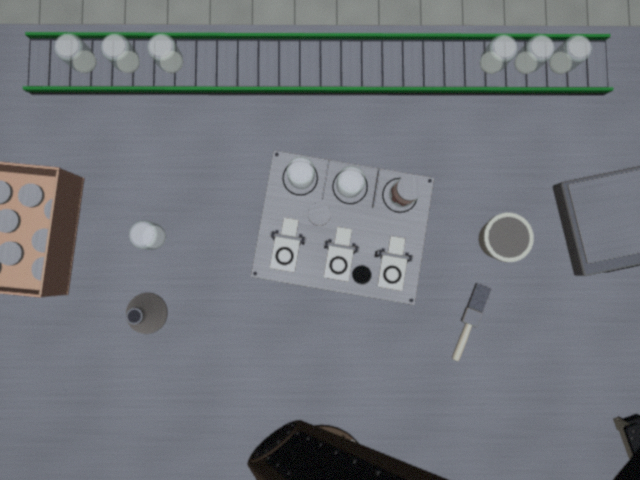

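The top view shows the filled jar, brown with a lid, at about (402,192), which is the right lane. Its marker is at about (393,265), and the bung at (362,274) stands between the middle and right blades. The scene view agrees: filled jar at (239,308). Next I'll measure the station and the right marker.

```bash
cat > h.py <<'E'
import numpy as np,cv2
def K(i):
    f=240/np.tan(np.radians(i['vfov']/2)); return f,i['cx'],i['cy']
def ray(i,u,v):
    f,cx,cy=K(i); V=i['view']; R=V[:3,:3]; t=V[:3,3]
    return -R.T@t, R.T@np.array([(u-cx)/f,(v-cy)/f,1.])
def onplane(i,u,v,z):
    o,d=ray(i,u,v); return o+d*(z-o[2])/d[2]
def cloud(i,d):
    f,cx,cy=K(i); v,u=np.mgrid[:480,:640]; V=i['view']
    c=np.stack([(u-cx)/f*d,(v-cy)/f*d,d],-1)
    return (c-V[:3,3])@V[:3,:3]
def proj(i,P):
    f,cx,cy=K(i); c=i['view'][:3,:3]@P+i['view'][:3,3]; return f*c[0]/c[2]+cx,f*c[1]/c[2]+cy
E
python3 - <<'E'
from rig import robot
from h import *
i=robot.camera_info("top"); D=np.load("pics/top0.npz"); p,d=D['p'],D['d']; C=cloud(i,d)
g=cv2.cvtColor(p,cv2.COLOR_RGB2GRAY); hsv=cv2.cvtColor(p,cv2.COLOR_RGB2HSV)
print(p[265,270],p[300,240],p[265,375],p[270,380])
roi=p[140:320,240:450]; cv2.imwrite("pics/crop_top.png",cv2.resize(roi[:,:,::-1],None,fx=3.7,fy=3.3,interpolation=cv2.INTER_CUBIC))
m=(g>140).astype(np.uint8); m[:140]=0;m[310:]=0;m[:,:245]=0;m[:,445:]=0
m=cv2.morphologyEx(m,cv2.MORPH_CLOSE,np.ones((9,9)))
cs,_=cv2.findContours(m,0,2); c=max(cs,key=cv2.contourArea); r=cv2.minAreaRect(c); b=cv2.boxPoints(r); print(r,cv2.contourArea(c))
for q in b: print(q,onplane(i,*q,0.006))
sel=(C[...,2]>.055)&(C[...,2]<.1); sel[:230]=0; sel[300:]=0; sel[:,:250]=0; sel[:,450:]=0
n,l,s,ce=cv2.connectedComponentsWithStats(sel.astype(np.uint8))
for k in range(1,n):
    if s[k,4]>50:
        P=C[l==k]; print(s[k],P.mean(0),np.percentile(P[:,2],[5,50,95]))
E
```

```text
[166 170 171] [121 125 134] [145 149 157] [164 166 164]
((343.01611328125, 227.31524658203125), (165.21804809570312, 127.84416961669922), 9.752424240112305) 20505.5
[250.77303 276.32034] [0.48305059 0.17857112 0.006     ]
[272.4287  150.32367] [0.80683935 0.12554978 0.006     ]
[435.25922 178.31015] [ 0.7336419  -0.29432393  0.006     ]
[413.60352 304.30682] [ 0.4115815  -0.23228767  0.006     ]
[ 270  230   36   42 1076] [0.5473303  0.08714429 0.07895531] [0.07428256 0.07914848 0.08304473]
[ 324  230   36   52 1215] [ 0.53169863 -0.04211989  0.07846945] [0.07364886 0.07868224 0.08250242]
[ 377  236   37   55 1247] [ 0.5108482  -0.16985963  0.07788685] [0.07388984 0.07795216 0.08177694]
```

View pics/crop_top.png

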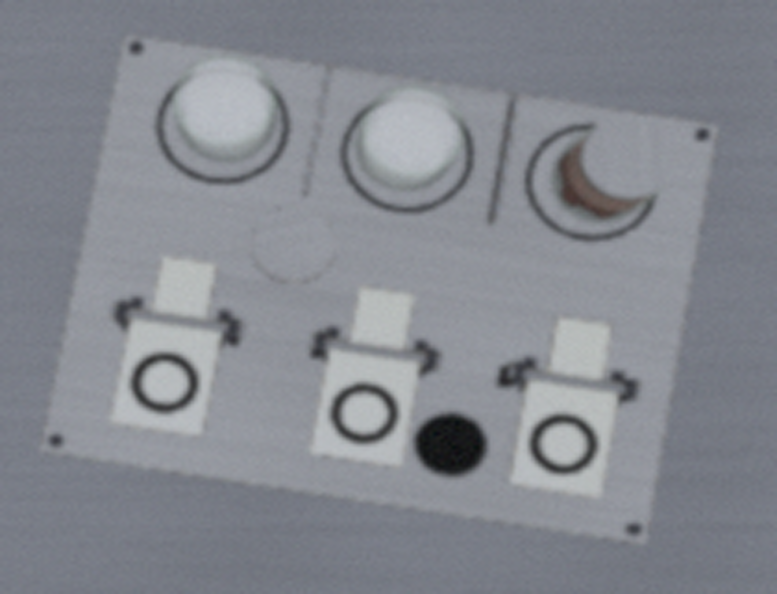

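The plate fit gives yaw of about -9.9° and puts the right pivot near (0.532,-0.174). The marker's depth cloud agrees. Next I'll shut the gripper, press the tail down, and look.

```bash
cat >> h.py <<'E'
yaw=np.radians(-9.87); xs=np.array([np.cos(yaw),np.sin(yaw),0]); ys=np.array([-np.sin(yaw),np.cos(yaw),0])
org=np.array([.6088,-.0556,0])-.055*xs
ROT=np.column_stack([-xs,ys,[0,0,-1]])
def W(x,z,y=-.130): return org+xs*x+ys*y+np.array([0,0,z])   # right lane
def lower(robot,x,z0,z1,fmax,step=.004,speed=.05):
    z=z0
    while z>z1:
        z=max(z1,z-step); robot.servo_line(W(x,z),speed=speed)
        f=robot.read_force()
        print(round(z,4),np.round(f,1))
        if np.linalg.norm(f)>fmax: break
    return z
E
python3 - <<'E'
from rig import robot
from h import *
print(W(0,.075))
robot.move_gripper(0.0)
robot.goto(W(.031,.2),ROT)
robot.servo_line(W(.031,.095),ori=ROT)
print(robot.read_t(),robot.read_position(),robot.read_force())
lower(robot,.031,.088,.052,20)
for n in ("scene","top"):
    p,d=robot.grab_frame(n); cv2.imwrite(f"pics/{n}1.png",p[:,:,::-1])
    if n=="scene": cv2.imwrite("pics/scene1c.png",cv2.resize(p[180:360,180:420,::-1],None,fx=3.2,fy=3.2))
print(robot.read_t())
E
```

```text
[ 0.53233032 -0.17424817  0.075     ]
4.4833 [ 0.56345752 -0.17983939  0.09575592] [-0.95932487  0.52408469 -0.68421166]
0.084 [-0.   0.1 -0. ]
0.08 [ 0.1  0.1 -0.7]
0.076 [ 0.5 -0.7 -0.2]
0.072 [ 0.8 -0.5  1.2]
0.068 [-0.   0.2  1.3]
0.064 [0.2 0.1 0.4]
0.06 [0.  0.2 0.9]
0.056 [ 1.1  0.1 -0.3]
0.052 [0.9 0.2 0.4]
6.95
```

View pics/scene1c.png

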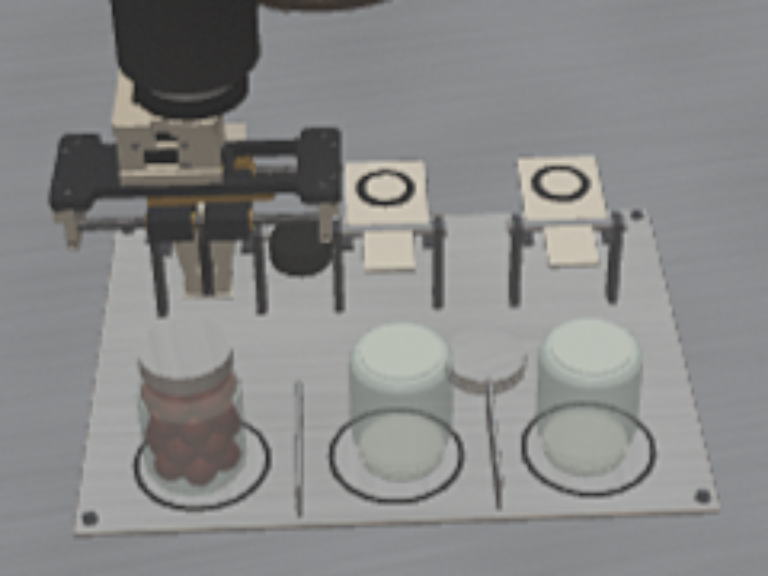

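The tail at crop (205,270) now hangs down under the fingertips, so the marker has turned. I'll retreat, circle round to the robot's side, and measure the angle.

Run:
```python
from rig import robot
from h import *
robot.servo_line(W(.031,.2),speed=.2)
robot.servo_line(W(-.12,.2),speed=.2)
for n in ("scene","top"):
    p,d=robot.grab_frame(n)
    if n=="scene": cv2.imwrite("pics/scene2c.png",cv2.resize(p[180:360,180:420,::-1],None,fx=3.2,fy=3.2))
    else: cv2.imwrite("pics/top2c.png",cv2.resize(p[140:320,240:450,::-1],None,fx=3.2,fy=3.2))
    C=cloud(robot.camera_info(n),d)-org; L=np.stack([C@xs,C@ys+.13,C[...,2]],-1)
    s=(abs(L[...,1])<.028)&(L[...,2]>.08)&(L[...,2]<.16)&(L[...,0]>-.09)&(L[...,0]<.05)
    P=L[s]; 
    if len(P)>30:
        print(n,len(P),P.min(0),P.max(0),np.degrees(np.arctan2(P[:,2].max()-.075,-P[P[:,2].argmax(),0])))
print(robot.read_t(),robot.read_position())
```

```text
scene 807 [-0.04779182 -0.02791586  0.08007567] [0.00834539 0.02768768 0.1417658 ] 58.149311990355656
top 485 [-0.04902306 -0.02798579  0.08005308] [0.00333331 0.02787251 0.14387898] 55.007843260974255
8.85 [ 0.41507717 -0.1537729   0.19972606]
```

View pics/scene2c.png

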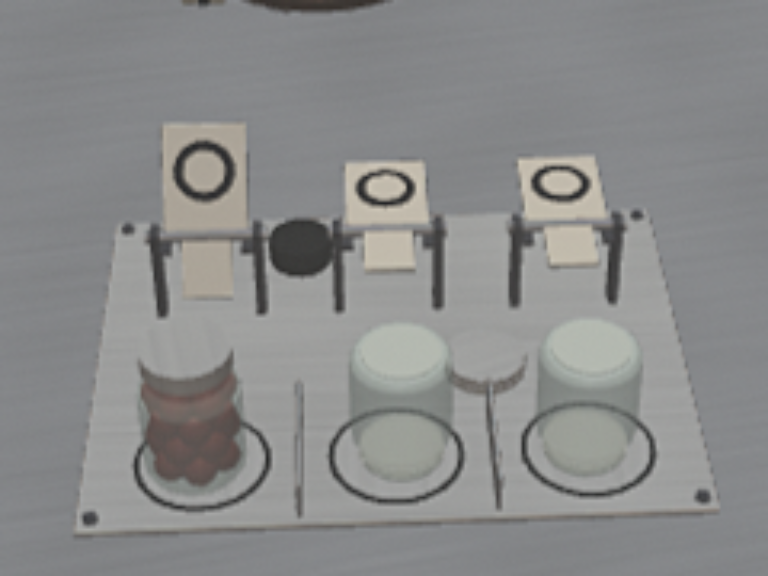

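The right blade stands at about 56° (crop (205,175)), leaning towards the robot. The other markers are unchanged. Now I'll push it over and press it flat.

Run:
```python
from rig import robot
from h import *
robot.servo_line(W(-.12,.105),speed=.15)
x=-.07
robot.servo_line(W(-.07,.105),speed=.12)
for x,z in [(-.05,.105),(-.03,.105),(-.01,.105),(.005,.105),(.016,.1005),(.026,.094),(.036,.088),(.044,.083)]:
    robot.servo_line(W(x,z),speed=.06); f=robot.read_force(); print(x,z,np.round(f,1))
    if np.linalg.norm(f)>20: break
else:
    lower(robot,.046,.083,.073,8,step=.001,speed=.03)
print(robot.read_t(),robot.read_position())
for n in ("scene",):
    p,d=robot.grab_frame(n); cv2.imwrite("pics/scene3c.png",cv2.resize(p[180:360,180:420,::-1],None,fx=3.2,fy=3.2))
```

```text
-0.05 0.105 [-0.8  0.9  0. ]
-0.03 0.105 [-0.8  0.4 -0.5]
-0.01 0.105 [-0.3  0.9  0.4]
0.005 0.105 [ 0.5 -0.3 -0.2]
0.016 0.1005 [-0.6  1.  -0.8]
0.026 0.094 [-0.1  1.  -0.5]
0.036 0.088 [-0.9  0.4  1.1]
0.044 0.083 [ 0.7 -0.6 -0.3]
0.082 [ 0.2  0.2 -0. ]
0.081 [ 0.1 -0.5 -0.5]
0.08 [-0.1  0.9  0.3]
0.079 [ 0.4  0.2 -0.3]
0.078 [-0.9  0.3 -0.2]
0.077 [-2.2  0.9  6.8]
0.076 [-4.6  3.1 13.1]
15.15 [ 0.5776505  -0.18216567  0.07758238]
```

View pics/scene3c.png

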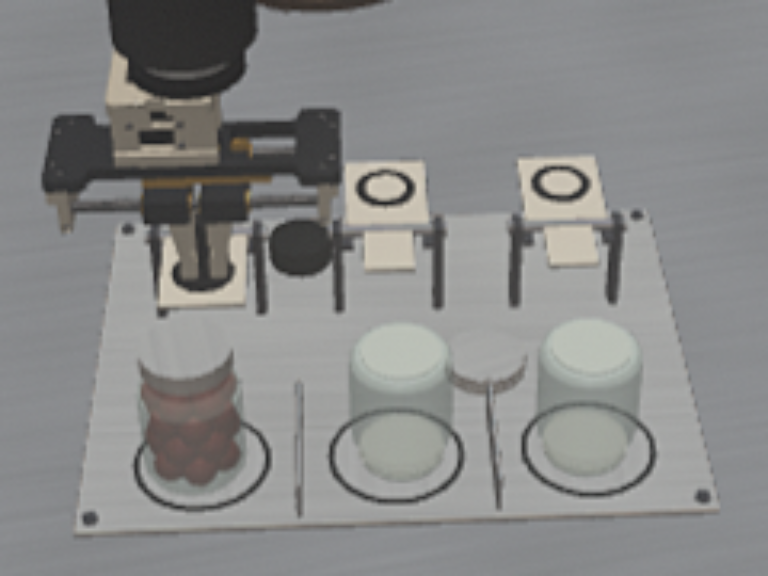

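The blade lies towards the jar, disc face up, and the force rises as it meets the stop. I'll retreat and verify.

Run:
```python
from rig import robot
from h import *
robot.servo_line(W(.046,.2),speed=.12)
robot.servo_line(W(-.12,.22),speed=.2)
print(np.round(robot.read_force(),1))
p0=np.load("pics/top0.npz")
for n in ("scene","top"):
    p,d=robot.grab_frame(n)
    if n=="scene": cv2.imwrite("pics/scene4c.png",cv2.resize(p[180:360,180:420,::-1],None,fx=3.2,fy=3.2))
    else:
        cv2.imwrite("pics/top4c.png",cv2.resize(p[140:320,240:450,::-1],None,fx=3.2,fy=3.2))
    C=cloud(robot.camera_info(n),d)-org; L=np.stack([C@xs,C@ys+.13,C[...,2]],-1)
    s=(abs(L[...,1])<.026)&(L[...,2]>.055)&(L[...,2]<.095)&(L[...,0]>.01)&(L[...,0]<.075)
    P=L[s]; k=np.polyfit(P[:,0],P[:,2],1); print(n,len(P),"slope deg",np.degrees(np.arctan(k[0])),k[1])
print(robot.read_t())
```

```text
[-0.8 -0.  -0. ]
scene 425 slope deg 0.07900930138185476 0.07751302102356344
top 581 slope deg 0.46163500744300556 0.07743536357557095
17.4667
```

View pics/scene4c.png

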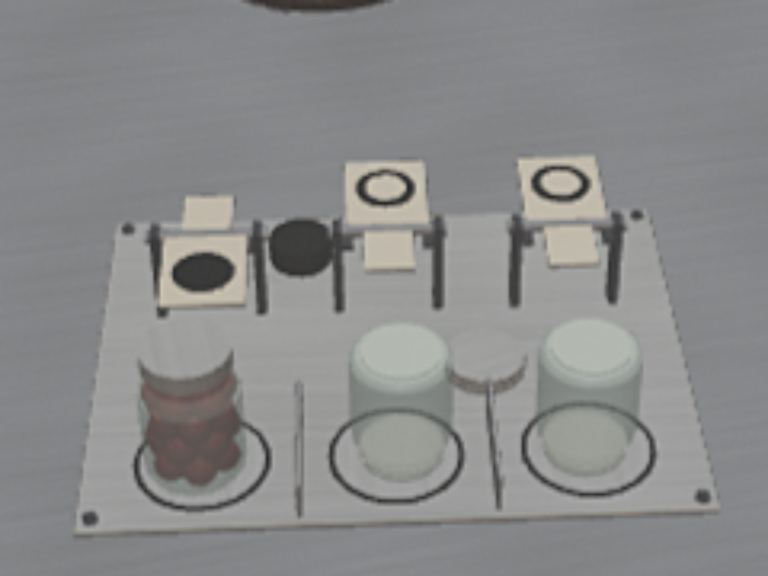

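View pics/top4c.png

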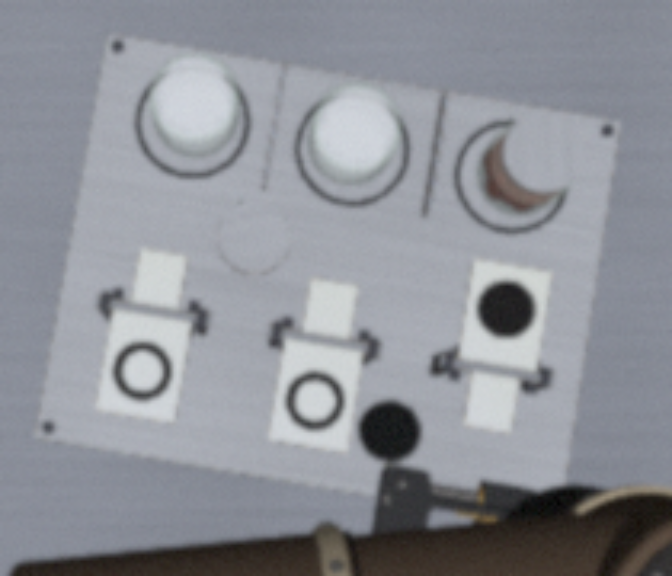

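The right marker lies flat, disc up, at scene crop (203,272) and top crop (507,308). The other markers, jars, bung and lids are where they were, and the gripper is clear.

```bash
python3 -c "
from rig import robot
robot.job_done()"
```

```text
the job is handed in; nothing more can be done
```

The filled jar stands in the right lane, and its marker now lies flat towards it with the disc face up. I pressed the tail down with shut fingers until the blade stood at about 56°. Then I pushed the blade over from the robot's side and pressed it onto its stop at about 13 N.

**Last checks:** depth from the scene and top cameras puts the blade within 0.1° and 0.5° of level. By eye, the other two markers, the jars, the bung and the lid stack look unmoved. The robot was clear, its force reading was about zero, and 17.5 s had passed. No check failed or disagreed. The final crops did not show the funnel, tub, spare jar or brush, and I planned no move that would touch them.

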